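# Load a gift tray on its pedestal in balance

## Task

Load the light gift tray where it stands on its narrow pedestal: the wide jar in the middle and one slim jar on either side of it towards the two ends, in one row along the tray, all upright on the tray floor. Set each jar down gently, in an order that never lets the tray tip or slide, and leave the other goods on the table where they are.

Things in the scene. Friction and masses are not known exactly. Their poses are not given: they have to be found in the camera images.
- tray: light open gift tray of thin pale wood, about 0.12 kg, standing loose on the pedestal: 260 mm long (its own y), 100 mm wide (its x); walls and floor 4 mm thick, so 252 x 92 mm inside; long sides 32 mm high, the two ends raised to 58 mm with a hand slot; heights measured from its underside. Its underside starts 45 mm above the table. Origin at the centre of its underside, y along its length, z up.
- tray_middle (a point): point in the middle of the tray's inner floor (on its upper face, 4 mm above the tray's underside)
- tray_end_a (a point): point on the tray's inner floor 80 mm from the middle towards one end (tray +y); where the jar of that end stands
- tray_end_b (a point): point on the tray's inner floor 80 mm from the middle towards the other end (tray -y)
- pedestal: fixed low wooden display pedestal under the tray, 45 mm high, top plate 90 x 90 mm; the tray starts centred on it to within 4 mm and overhangs it by about 85 mm at both ends, so a single full jar at an end of the empty tray tips it; with the wide jar in the middle the tray carries a slim jar at one end. Origin at the centre of its foot, on the table.
- wide_jar: wide glass jar with red spread and a pale lid: 69 mm across, 99 mm high, about 0.43 to 0.49 kg, the widest and heaviest of the three jars. The upper 11 mm is a round lid 64 mm across, a good place to grip; the body is 66 mm across. Starts upright somewhere in the row on the table in front of the tray (not the goods at the back under the upper shelf). Origin at the centre of its underside, z up. 
- slim_jar_1: slim glass jar with a pale lid and golden spread, one of two alike: 64 mm across and 97 mm high, about 0.36 kg. The upper 11 mm is a round lid 64 mm across, a good place to grip; the body is 62 mm across. Starts upright somewhere in the row on the table in front of the tray (not the goods at the back under the upper shelf). Origin at the centre of its underside, z up. 
- slim_jar_2: slim glass jar with a pale lid and golden spread, one of two alike: 64 mm across and 97 mm high, about 0.36 kg. The upper 11 mm is a round lid 64 mm across, a good place to grip; the body is 62 mm across. Starts upright somewhere in the row on the table in front of the tray (not the goods at the back under the upper shelf). Origin at the centre of its underside, z up. 
- tin: bystander: round tea tin, 58 mm across, 72 mm high, in the same row as the jars. A fixed glass sweet stand, 165 mm across and 150 mm high, stands beyond the left end of the row, and an upper shelf runs 220 mm above the table behind the tray. The tin's origin: centre of its underside, z up.
- oval_box: bystander, fixed to the table: oval pale-wood box standing on its edge, 36 mm thick (its x), 118 mm long (its y), 98 mm high, close in front (robot side) of the row of jars. Origin at the centre of its underside, z up. 
- stamp: bystander: wooden hand stamp, 26 x 34 mm, 62 mm high. Origin at the centre of its underside, z up. 
- bar_1: bystander: wrapped bar pack lying flat, 57 x 101 mm, 25 mm high. Origin at the centre of its underside, z up. 
- bar_2: bystander: wrapped bar pack lying flat, 57 x 101 mm, 25 mm high. Origin at the centre of its underside, z up. 
- ring_1: bystander: bagged ring cake lying flat, 90 x 94 mm, 25 mm high. Origin at the centre of its underside, z up. 
- ring_2: bystander: bagged ring cake lying flat, 90 x 94 mm, 24 mm high. Origin at the centre of its underside, z up. 
Not all that is in view belongs to the job. What is shaped like the slim_jar_2 but black or pink is not meant.

How it is judged:
At the end, for the whole second after the job is handed in: All jars upright and still on the tray floor: the wide one within 15 mm of the middle along the tray, the slim ones within 22 mm of tray_end_a and tray_end_b (either way round); tray level within 3 degrees, still, within 20 mm of its start (z of wide_jar in the frame of tray between 0.001 and 0.008 m and angle between each of wide_jar, slim_jar_1, slim_jar_2's own z axis and vertical below 0.1 rad and linear speed of each of wide_jar, slim_jar_1, slim_jar_2, tray below 0.02 m/s and z of slim_jar_1 in the frame of tray between 0.001 and 0.008 m and z of slim_jar_2 in the frame of tray between 0.001 and 0.008 m and horizontal distance between wide_jar and tray_middle below 0.02 m and y of wide_jar in the frame of tray between -0.015 and 0.015 m and ((horizontal distance between slim_jar_1 and tray_end_a below 0.022 m and horizontal distance between slim_jar_2 and tray_end_b below 0.022 m) or (horizontal distance between slim_jar_1 and tray_end_b below 0.022 m and horizontal distance between slim_jar_2 and tray_end_a below 0.022 m)) and angle between tray's own z axis and vertical below 0.05 rad and distance of tray from where it was at the start of the episode below 0.02 m); the robot touches nothing.
It fails at once if the tray tips (more than about 7 degrees) (angle between tray's own z axis and vertical above 0.12 rad).
It fails at once if the tray slides 20 mm or more from where it stood (distance of tray from where it was at the start of the episode above 0.02 m).
It fails at once if a jar is dropped from more than about a centimetre (falls at over 0.45 m/s with no finger on it) ((linear speed of wide_jar above 0.45 m/s and contact force between the fingers and wide_jar below 0.05 N) or (linear speed of slim_jar_1 above 0.45 m/s and contact force between the fingers and slim_jar_1 below 0.05 N) or (linear speed of slim_jar_2 above 0.45 m/s and contact force between the fingers and slim_jar_2 below 0.05 N)).
It fails at once if a jar is laid or knocked over (tilted more than 40 degrees) (angle between any of wide_jar, slim_jar_1, slim_jar_2's own z axis and vertical above 0.7 rad).
It fails at once if a bystander (tin, stamp, bar or ring cake pack) is pushed more than 25 mm or knocked over (distance of any of tin, stamp, bar_1, bar_2, ring_1, ring_2 from where it was at the start of the episode above 0.025 m or angle between any of tin, stamp, bar_1, bar_2, ring_1, ring_2's own z axis and vertical above 0.4 rad).
It also fails if it takes over 64 s, if anything falls off the work surface, if the arm or the gripper's body presses on something with over 40 N, if the wrist force passes 120 N, or if a joint passes its speed limit or range.

## Robot

A 6-joint arm with a two-finger parallel gripper is mounted at the origin on a cart in front of the work surface, level with it; the furniture and walls round the work are solid. World frame = base frame: x ahead of the robot, y to its left, z up, the work surface at z = 0. Lengths are in m, angles in rad, forces in N, time in s.
With the tool pointing down it reaches from about 0.35 to 0.975 m from the base axis. Payload 4.9 kg.
Tool frame: the origin (TCP) lies midway between the tips of the shut fingers; the grasp point (between the pads) lies ctrl.tcp_to_grasp behind it (ctrl.tcp_to_grasp is the distance from the TCP to the grasp point, in m); z points along the fingers, y is the direction in which the jaws open and shut (so a half turn about z gives the same grasp; the last joint's range is limited). The gripper opens to 85 mm and grips with 20 to 120 N. Pads are 22 mm wide; open, the fingers measure 114 mm over their backs; the gripper's body (76 mm by 85 mm) begins 54 mm behind the grasp point. The pads swing forward as they close: fully open they stand 13 mm farther back than shut.
Start: joints at [-1.345, 0.053, 1.613, -0, 1.476, -0.119], TCP at [0.211, -0.588, 0.231] pointing down, gripper open.
Joint ranges: [-3.01, 3.01], [-1.01, 2.22], [0.06, 2.58], [-1.02, 4.17], [0.09, 2.62], [-3.14, 3.14]. Speed limits (rad/s): [2.57, 2.57, 3.14, 3.14, 3.14, 3.14].

## Interface

Orientations are given as a rotation vector (axis times angle).
In Python, from station import ctrl, get_image, calibration, finish_job, models gives the robot as it stands.
- The arm moves only by the shell command python3 -m creep 'ROWS' [FORCE]. ROWS is JSON, a list of rows, each a list of 7 numbers: the opening, from 0 (shut) to 1 (fully open), then the shift along the tool's x, y, z in m, then the turn, a rotation vector about the tool's x, y, z in degrees. A call has 1 to 20 rows; each row shifts and turns the commanded pose from where the row before left it, along the tool's axes as they then stand; what a row does not reach is not made up. A row lasts 1/10 s, in which the tool goes at most 50 mm and 8.59 degrees, less where a joint would pass 70% of its speed; a pose out of reach is approached as far as the arm can. A call with a gripper value outside its range is refused whole. The fingers move at their own pace and stop on an object; FORCE is the grip in N (left out, the last holds). Time passes only in rows, so rows that do not move let the fingers close. It gives the time, the measured TCP pose, the force and the opening at its end, in the units of the state.
- ctrl.get_obs(): the state, without advancing time (a new reading comes with each control period).
- get_image(name): name is "side" or "top"; returns the picture (420x560x3 uint8, red, green, blue); there is no depth.
- calibration(name): a dict with "mtx" (3x3 intrinsics, pixels), "k1" (the pictures are not rectified: a ray, as slopes to the right and down, at radius r is drawn at 1 + k1 r^2 times it, then the intrinsics apply), "R" (3x3) and "t" (3): a world point X has camera coordinates R X + t. Camera axes: x right, y down, z forward; pixel columns grow to the right and rows downward; lengths in m; the calibration is good to about 2 mm. A picture is of the moment at which its call begins. calibration takes no time and is no camera call.
- finish_job(): hands the job in, once; it reports no verdict.
Trained networks look in the newest picture that a camera, given by its name, has taken for a name from the list of things; names that differ only in an ending like _2 or _b are one class to them, and where a whole thing is asked for, a point or a joint stands for the part that bears it (a point fixed in the world has none). Each returns a list of dicts, best first, with "conf" (0 to 1); they miss things now and then, are a little off and sometimes report something else, mostly with a low value. They report only what shows in the picture. A call takes as long as a camera call. They do not tell look-alikes from the thing itself.
- models.search_frame(camera, name): "extent" ([left, top, right, bottom] in pixels, round what is visible of it).
The state is a dict: "t": time; "q": joint angles; "dq": joint speeds; "effort": joint torques, N m; "tool_pos": TCP position; "tool_rot": TCP orientation; "contact_force": force on the tool from outside, world axes, zero at the start; "wrist_torque": the same for the moment, N m; "opening": finger opening in m.
Only numpy, scipy, OpenCV 4.12 (cv2) and the standard library are available. Lean on these libraries where they do the work, as an engineer would, in place of code of your own. Each camera call takes 0.05 s, during which the arm holds its last target. There are 200 camera calls.

## Working session

There is one attempt and no reset: what is moved stays moved. The work goes in short steps, Python scripts to look and compute and a shell command to move; the robot and the scene stay as the last step left them, time stands still between calls to the robot, and variables do not carry over. Pictures are saved under pics/ and viewed, about 8 in all and at most 12, crops included, and the job is handed in when it is done.

```bash
mkdir -p pics; ls
python3 - <<'E'
from station import ctrl,get_image,calibration,models
import cv2
for n in("side","top"):
    cv2.imwrite(f"pics/{n}0.png",get_image(n)[:,:,::-1])
    c=calibration(n);print(n,c)
    for k in("wide_jar","slim_jar_1","tray","tin","oval_box"):
        print(k,[([int(v) for v in d["extent"]],round(d["conf"],2)) for d in models.search_frame(n,k)][:6])
o=ctrl.get_obs();print(o["t"],o["tool_pos"],o["tool_rot"],o["opening"],ctrl.tcp_to_grasp)
E
```

```text
pics
side {'mtx': array([[453.48620147,   0.        , 281.22982399],
       [  0.        , 453.48620147, 213.80829477],
       [  0.        ,   0.        ,   1.        ]]), 'k1': 0.04936410768411287, 'R': array([[-0.87727633, -0.4799725 ,  0.00355505],
       [-0.31834331,  0.57628127, -0.75270009],
       [ 0.35922663, -0.6614577 , -0.65835396]]), 't': array([0.4764021 , 0.19470187, 1.25727287])}
wide_jar [([324, 167, 344, 201], 0.65)]
slim_jar_1 [([174, 244, 200, 283], 0.97), ([149, 269, 179, 312], 0.91), ([282, 217, 308, 253], 0.78), ([343, 145, 360, 178], 0.73), ([256, 142, 325, 207], 0.43), ([210, 213, 242, 236], 0.35)]
tray [([254, 148, 326, 205], 0.71)]
tin [([310, 195, 330, 225], 0.82)]
oval_box [([338, 180, 363, 215], 0.76)]
top {'mtx': array([[408.14887846,   0.        , 281.42987652],
       [  0.        , 408.14887846, 209.54366022],
       [  0.        ,   0.        ,   1.        ]]), 'k1': -0.010080854028665417, 'R': array([[ 0.01740336, -0.9992549 ,  0.03444964],
       [-0.98290396, -0.02341461, -0.1826241 ],
       [ 0.18329465, -0.03068241, -0.98257909]]), 't': array([0.01313152, 0.5347788 , 1.2266909 ])}
wide_jar [([338, 230, 364, 251], 0.64), ([376, 195, 407, 218], 0.46)]
slim_jar_1 [([169, 154, 195, 182], 0.91), ([142, 156, 166, 181], 0.89), ([383, 232, 407, 251], 0.73), ([250, 225, 272, 247], 0.56)]
tray [([292, 172, 380, 218], 0.75)]
tin [([300, 231, 320, 253], 0.72), ([337, 230, 363, 251], 0.69)]
oval_box [([319, 256, 359, 271], 0.66)]
0.6 [ 0.21126622 -0.58821733  0.2313691 ] [ 3.09490875e+00  5.38945122e-01 -1.02684687e-05] 0.08562624326564883 0.0187
```

Run:
```python
import cv2,numpy as np
a=cv2.imread("pics/side0.png")[130:330,130:400];b=cv2.imread("pics/top0.png")[130:290,130:430]
cv2.imwrite("pics/side1.png",cv2.resize(a,None,fx=2.95,fy=2.95,interpolation=2));cv2.imwrite("pics/top1.png",cv2.resize(b,None,fx=2.66,fy=2.66,interpolation=2))
```

```text
(no output)
```

View pics/side1.png

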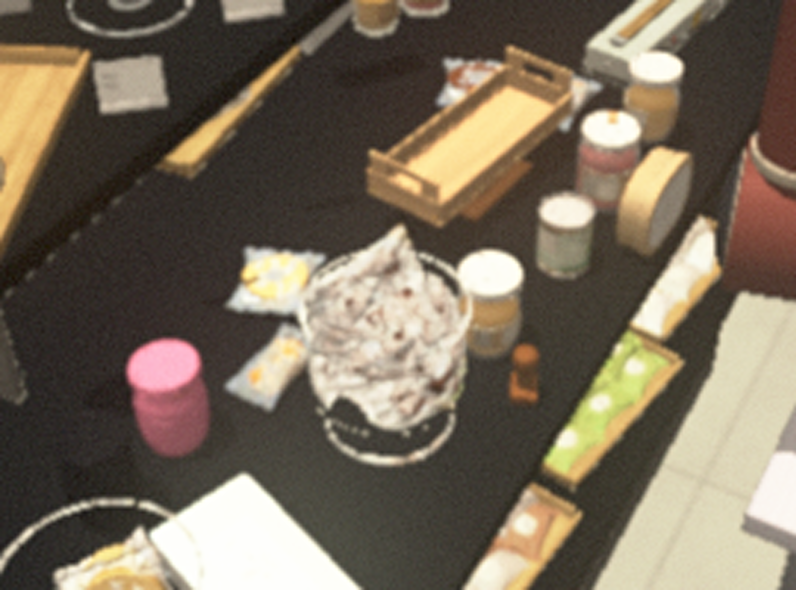

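View pics/top1.png

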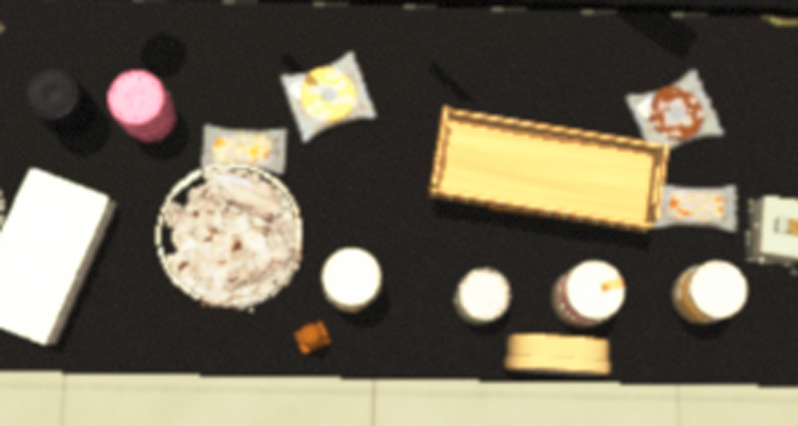

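The crops show these jar-shaped things (top-crop pixels, scale 2.66):
- wide red jar: (589,293)
- slim golden jars: (710,292) and (352,279)
- tin: (483,296), a bystander
- pink jar (140,105) and black jar (53,95): look-alikes, not meant
- goods at the back under the shelf: not meant

The tray centre is near (550,168), and the oval box is at (558,354), in front of the wide jar. Next I'll compute positions.

```bash
cat > h.py <<'E'
import numpy as np,cv2
from scipy.optimize import least_squares
from station import ctrl,get_image,calibration,models
C={n:calibration(n) for n in("side","top")}
def proj(n,X):
    c=C[n];P=np.atleast_2d(X)@c["R"].T+c["t"];s=P[:,:2]/P[:,2:];s=s*(1+c["k1"]*(s**2).sum(1,keepdims=True))
    return s*c["mtx"][0,0]+c["mtx"][:2,2]
def tri(obs,z=None):
    f=lambda p:np.concatenate([(proj(n,[p[0],p[1],p[2] if z is None else z])[0]-u) for n,u in obs])
    r=least_squares(f,[.6,-.1,.1][:3 if z is None else 2]);return r.x,np.abs(r.fun).max()
def lid(n,img,u,box=16,th=None):
    """centroid of the pale lid near pixel u"""
    x,y=map(int,u);x0,y0=x-box,y-box;w=img[y0:y+box,x0:x+box].astype(int)
    m=((w.min(2)>(th or 150))&(w.max(2)-w.min(2)<60)).astype(np.uint8)
    k,l,st,ce=cv2.connectedComponentsWithStats(m);i=1+np.argmax(st[1:,4]);h=cv2.convexHull(np.argwhere(l==i)[:,::-1].astype(np.int32))
    M=cv2.moments(h);return np.array([M["m10"]/M["m00"]+x0,M["m01"]/M["m00"]+y0]),st[i]
def traypts(p,z0=.045):
    x,y,a=p;R=np.array([[np.cos(a),-np.sin(a)],[np.sin(a),np.cos(a)]])
    L=np.array([[-.05,.13],[.05,.13],[-.05,-.13],[.05,-.13]])
    return np.c_[L@R.T+[x,y],np.full(4,z0+.058)]
E
python3 - <<'E'
from h import *
S=cv2.imread("pics/side0.png");T=cv2.imread("pics/top0.png")
s=lambda x,y:(x/2.95+130,y/2.95+130);t=lambda x,y:(x/2.66+130,y/2.66+130)
for k,z,a,b in(("wide",.099,s(611,132),t(593,288)),("slimR",.097,s(655,70),t(716,288)),("slimL",.097,s(490,272),t(352,276)),("tin",.072,s(565,212),t(484,294))):
    ua,sa=lid("side",S,a);ub,sb=lid("top",T,b)
    print(k,ua.round(1),sa[2:],ub.round(1),sb[2:],*[np.round(v,4) for v in(*tri([("side",ua),("top",ub)]),tri([("top",ub)],z)[0],tri([("side",ua)],z)[0])])
# tray corner order (-x,+y),(+x,+y),(-x,-y),(+x,-y)
ct=[t(433,197),t(445,108),t(652,230),t(667,145)]
cs=[s(437,190),s(370,152),s(572,73),s(510,47)]
for o in(("top",),("side",),("top","side")):
    f=lambda p:np.concatenate([(proj(n,traypts(p))-(ct if n=="top" else cs)).ravel() for n in o])
    r=least_squares(f,[.75,-.1,0.1]);print(o,r.x.round(4),r.fun.round(1))
p=r.x
def draw(n,I):
    for q in proj(n,traypts(p)): cv2.circle(I,tuple(int(v*16) for v in q),16,(0,0,255),-1,shift=4)
    a=p[2];
    for d in(-.08,0,.08): 
        q=proj(n,[p[0]-d*np.sin(a),p[1]+d*np.cos(a),.049])[0]; cv2.circle(I,tuple(int(v*16) for v in q),16,(255,0,0),-1,shift=4)
    return I
a=cv2.resize(draw("side",S)[130:230,230:380],None,fx=4,fy=4);b=cv2.resize(draw("top",T)[160:260,270:420],None,fx=4,fy=4)
cv2.imwrite("pics/ov.png",cv2.vconcat([a,b])[:, :])
b=cv2.resize(cv2.vconcat([a,b]),None,fx=.75,fy=.75);cv2.imwrite("pics/ov.png",b)
E
```

```text
wide [336.7 173.4] [ 20  12 189] [353.1 238.6] [ 21  22 335] [ 0.4417 -0.189   0.1017] 0.0281 [ 0.4421 -0.1895] [ 0.4429 -0.1925]
slimR [348.8 146.3] [ 25  21 323] [399.5 238.4] [ 22  22 349] [ 0.4475 -0.3183  0.129 ] 2.1997 [ 0.446  -0.3302] [ 0.471  -0.3646]
slimL [291.6 225.3] [ 27  23 354] [261.6 233.6] [ 22  22 366] [0.4576 0.0851 0.0851] 1.6001 [0.4513 0.0832] [0.4564 0.0977]
tin [321.5 201.2] [ 18  11 156] [311.5 240.3] [ 18  18 267] [ 0.4374 -0.0678  0.0738] 0.067 [ 0.4374 -0.0681] [ 0.4385 -0.0699]
('top',) [ 0.5768 -0.1403 -0.1382] [-1.1 -1.1 -0.7  0.6  1.9  0.2 -0.1  0.3]
('side',) [ 0.5839 -0.1416 -0.1496] [ 1.  -0.9 -1.3 -0.   1.6  0.9 -1.3 -0. ]
('top', 'side') [ 0.5797 -0.14   -0.1437] [-1.2 -2.3 -0.6 -0.5  1.7 -0.5 -0.1 -0.4  2.2 -0.2 -0.3  0.7  2.4  1.4
 -0.7  0.5]
```

View pics/ov.png

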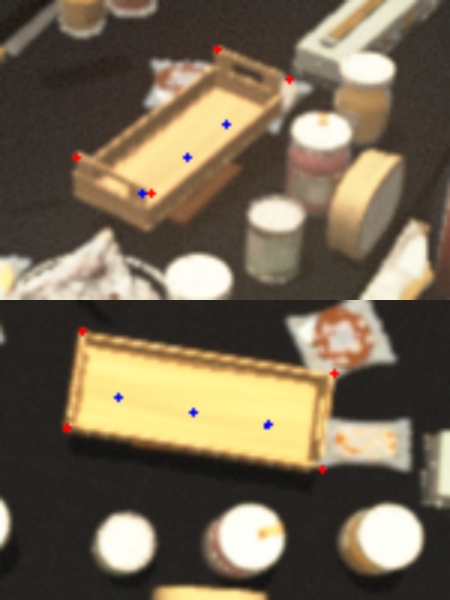

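The overlay shows the model corners on the tray's end corners to within about 2 px in both views. The floor points sit along the tray's centre line. I'll check clearances to the stand, box and shelf, then start.

```bash
cat >> h.py <<'E'
def go(x,y,z,psi):
    """tool-axis shift from the present pose to a world target, and the turn about tool z (deg) to heading psi"""
    o=ctrl.get_obs();R=cv2.Rodrigues(np.array(o["tool_rot"]))[0];d=R.T@(np.array([x,y,z])-o["tool_pos"])
    now=np.degrees(np.arctan2(R[1,0],R[0,0]));print("t",round(o["t"],1),"shift mm",(d*1e3).round(1),"psi",now.round(1),"turn z",round(now-psi,1),"tool z",R[:,2].round(3),"F",np.round(o["contact_force"],1),"open",round(o["opening"],4))
E
python3 - <<'E'
from h import *
t=lambda x,y:(x/2.66+130,y/2.66+130);g=lambda u,z:tri([("top",u)],z)[0].round(3)
print("box",g(t(558,341),.098),"box ends",g(t(507,345),.098),g(t(610,345),.098))
print("stand L,R,bottom",g(t(156,235),.15),g(t(303,235),.15),g(t(228,308),.15))
print("back line z0/.22",g(t(400,10),0),g(t(400,10),.22))
th=np.linspace(0,6.28,40)
for p,r,h,e in(((.446,-.330),.032,.097,"R det 343 145 360 178 / 383 232 407 251"),((.4513,.0832),.032,.097,"L det 282 217 308 253 / 250 225 272 247"),((.442,-.190),.0345,.099,"W det 324 167 344 201 / 338 230 364 251")):
    P=np.array([[p[0]+r*np.cos(a),p[1]+r*np.sin(a),z] for a in th for z in(0,h)])
    print(e,*[np.r_[proj(n,P).min(0),proj(n,P).max(0)].round(0) for n in("side","top")])
go(.442,-.191,.2,-8.2)
E
python3 -m creep '[[1,0,0,0,0,0,7],[1,0,0,0,0,0,7],[1,0,0,0,0,0,7],[1,0,0,0,0,0,7]]' 40; python3 -c "
from h import *
go(.442,-.191,.2,-8.2)"
```

```text
box [ 0.383 -0.149] box ends [ 0.378 -0.092] [ 0.38  -0.207]
stand L,R,bottom [0.484 0.291] [0.487 0.134] [0.407 0.21 ]
back line z0/.22 [0.803 0.031] [0.718 0.036]
R det 343 145 360 178 / 383 232 407 251 [340. 148. 361. 181.] [380. 228. 410. 252.]
L det 282 217 308 253 / 250 225 272 247 [284. 216. 307. 254.] [251. 223. 272. 247.]
W det 324 167 344 201 / 338 230 364 251 [324. 168. 347. 204.] [336. 227. 365. 253.]
t 0.6 shift mm [ 351.4 -295.8   31.3] psi 19.8 turn z 28.0 tool z [ 0. -0. -1.] F [0.2 0.6 0.1] open 0.0856
t: 1.0
tool_pos: [0.2113, -0.5882, 0.2314]
tool_rot: [3.133, -0.234, 0.0]
contact_force: [-0.3, -1.3, 0.1]
opening: 0.0854
t 1.0 shift mm [ 169.2 -427.1   31.3] psi -8.5 turn z -0.3 tool z [ 0. -0. -1.] F [-0.3 -1.3  0.1] open 0.0854
```

```bash
python3 -m creep '[[1,17,-43,0,0,0,0],[1,0.015,-0.0425,0,0,0,0]]' 40; python3 -c "
from h import *
go(.443,-.190,.2,-8.2)"
```

```text
t: 1.2
tool_pos: [0.2572, -0.5042, 0.231]
tool_rot: [-3.132, 0.229, -0.0]
contact_force: [1.5, 0.2, 0.5]
opening: 0.0854
t 1.2 shift mm [ 138.1 -337.9   31.2] psi -8.4 turn z -0.2 tool z [ 0.     0.001 -1.   ] F [1.5 0.2 0.5] open 0.0854
```

I wrote the first row in mm instead of metres. The 50 mm cap limited it and the direction was right, so no harm done. Continuing in metres.

```bash
python3 -m creep '[[1,0.016,-0.04,0,0,0,0],[1,0.016,-0.04,0.004,0,0,0],[1,0.016,-0.04,0.004,0,0,0],[1,0.016,-0.04,0.004,0,0,0],[1,0.016,-0.04,0.004,0,0,0],[1,0.016,-0.04,0.005,0,0,0],[1,0.016,-0.04,0.005,0,0,0],[1,0.016,-0.035,0.005,0,0,0],[1,0.01,-0.023,0,0,0,0],[1,0,0,0,0,0,0],[1,0,0,0,0,0,0]]' 40; python3 -c "
from h import *
go(.443,-.190,.2,-8.2);cv2.imwrite('pics/s2.png',get_image('side')[:,:,::-1][100:230,250:420].repeat(4,0).repeat(4,1))"
```

```text
t: 2.3
tool_pos: [0.4421, -0.1902, 0.2005]
tool_rot: [3.133, -0.224, -0.0]
contact_force: [0.5, 0.5, 0.8]
opening: 0.0855
t 2.3 shift mm [ 0.8 -0.3  0.5] psi -8.2 turn z 0.0 tool z [-0.    -0.001 -1.   ] F [0.5 0.5 0.8] open 0.0855
```

View pics/s2.png

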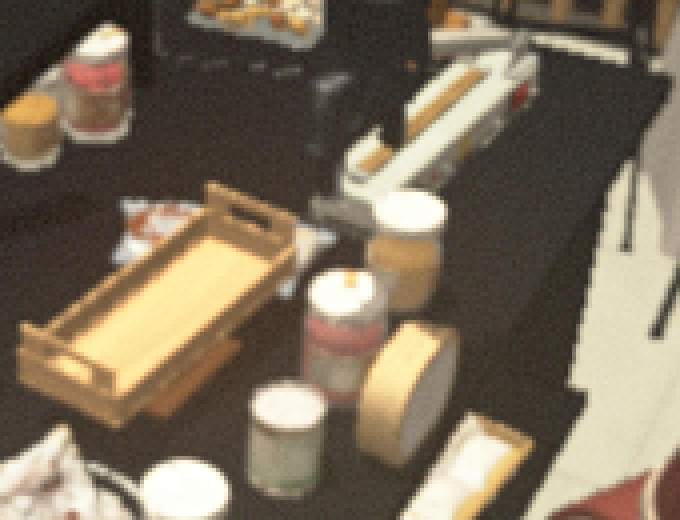

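The crop shows the dark gripper over the row with a fingertip at (340,210). The wide jar's lid at (347,290) is right beneath it and the tin at (288,410) is well clear. Descending and gripping.

```bash
python3 -m creep '[[1,0,0,0.03,0,0,0],[1,0,0,0.03,0,0,0],[1,0,0,0.025,0,0,0],[1,0,0,0.02,0,0,0],[1,0,0,0.012,0,0,0],[1,0,0,0.007,0,0,0],[1,0,0,0,0,0,0],[0,0,0,0,0,0,0],[0,0,0,0,0,0,0],[0,0,0,0,0,0,0],[0,0,0,0,0,0,0],[0,0,0,0,0,0,0],[0,0,0,0,0,0,0],[0,0,0,0,0,0,0]]' 45; python3 -c "
from h import *
go(.443,-.190,.2,-8.2);cv2.imwrite('pics/s3.png',get_image('side')[:,:,::-1][100:230,250:420].repeat(4,0).repeat(4,1))"
```

```text
t: 3.75
tool_pos: [0.4432, -0.1911, 0.0782]
tool_rot: [3.132, -0.225, 0.004]
contact_force: [-1.3, -1.3, 6.2]
opening: 0.0627
t 3.8 shift mm [  -0.    -0.8 -121.8] psi -8.2 turn z -0.0 tool z [ 0.002 -0.002 -1.   ] F [-1.3 -1.3  6.2] open 0.0627
```

View pics/s3.png

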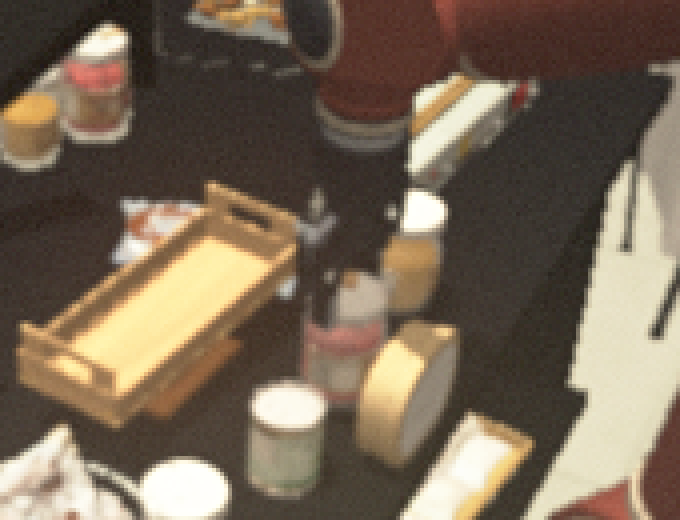

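The fingers are on the wide jar's lid at (340,300), opening 62.7 mm, so the grip is good. Lifting.

```bash
python3 -m creep '[[0,0,0,-0.002,0,0,0],[0,0,0,-0.004,0,0,0],[0,0,0,-0.015,0,0,0],[0,0,0,-0.025,0,0,0],[0,0,0,-0.03,0,0,0],[0,0,0,-0.03,0,0,0],[0,0,0,-0.016,0,0,0],[0,0,0,0,0,0,0],[0,0,0,0,0,0,0]]' ; python3 -c "
from h import *
go(.5795,-.140,.2,-8.2)"
```

```text
t: 4.7
tool_pos: [0.4415, -0.1898, 0.1968]
tool_rot: [-3.132, 0.226, 0.003]
contact_force: [-0.1, 0.3, -4.8]
opening: 0.0628
t 4.7 shift mm [129.5 -69.   -3.3] psi -8.2 turn z -0.0 tool z [-0.002  0.001 -1.   ] F [-0.1  0.3 -4.8] open 0.0628
```

```bash
python3 -m creep '[[0,0.008,-0.004,0,0,0,0],[0,0.018,-0.01,0,0,0,0],[0,0.026,-0.014,0,0,0,0],[0,0.026,-0.014,0,0,0,0],[0,0.026,-0.014,0,0,0,0],[0,0.017,-0.009,0,0,0,0],[0,0.008,-0.004,0,0,0,0],[0,0,0,0,0,0,0],[0,0,0,0,0,0,0],[0,0,0,0.02,0,0,0],[0,0,0,0.02,0,0,0],[0,0,0,0,0,0,0],[0,0,0,0,0,0,0]]'
python3 - <<'E'
from h import *
go(.5795,-.140,.2,-8.2)
S=get_image("side");T=get_image("top");S=S[:,:,::-1].copy();T=T[:,:,::-1].copy()
a=cv2.resize(S[110:230,235:385],None,fx=4,fy=4);b=cv2.resize(T[145:265,265:415],None,fx=4,fy=4)
cv2.imwrite("pics/c4.png",cv2.resize(cv2.hconcat([a,b]),(800,320)))
E
```

```text
t: 6.0
tool_pos: [0.5788, -0.1406, 0.1581]
tool_rot: [-3.133, 0.227, 0.002]
contact_force: [0.3, 0.1, -4.3]
opening: 0.0625
t 6.0 shift mm [  0.6  -0.7 -41.9] psi -8.3 turn z -0.1 tool z [-0.001  0.    -1.   ] F [ 0.3  0.1 -4.3] open 0.0625
```

View pics/c4.png

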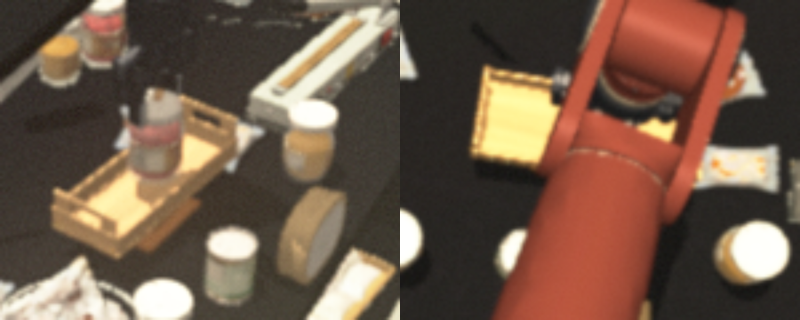

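The side view shows the wide jar held upright just above the tray's middle, bottom near (155,175), clear of both long sides. Lowering.

```bash
python3 -m creep '[[0,0,0,0.01,0,0,0],[0,0,0,0.01,0,0,0],[0,0,0,0.006,0,0,0],[0,0,0,0.003,0,0,0],[0,0,0,0,0,0,0],[0,0,0,0,0,0,0]]'; python3 -m creep '[[0,0,0,0.001,0,0,0],[0,0,0,0,0,0,0]]' |egrep 'pos|force';python3 -m creep '[[0,0,0,0.001,0,0,0],[0,0,0,0,0,0,0]]' |egrep 'pos|force'
```

```text
t: 6.7
tool_pos: [0.5798, -0.1404, 0.1294]
tool_rot: [3.133, -0.226, 0.0]
contact_force: [0.7, 0.5, -3.7]
opening: 0.0624
tool_pos: [0.5798, -0.1405, 0.1286]
contact_force: [0.2, 0.2, -3.8]
tool_pos: [0.5796, -0.1404, 0.1273]
contact_force: [0.7, 0.3, -4.9]
```

```bash
for i in 1 2 ; do python3 -m creep '[[0,0,0,0.001,0,0,0],[0,0,0,0,0,0,0]]' |egrep 'pos|force';done
```

```text
tool_pos: [0.5801, -0.1405, 0.1273]
contact_force: [-2.3, 0.8, 0.8]
tool_pos: [0.5804, -0.1406, 0.1274]
contact_force: [-3.1, 0.5, 4.8]
```

Contact with the floor is at TCP z = 0.1273. I'll ease off 1 mm, open and retreat.

```bash
python3 -m creep '[[0,0,0,-0.001,0,0,0],[0.8,0,0,0,0,0,0],[0.9,0,0,0,0,0,0],[1,0,0,0,0,0,0],[1,0,0,0,0,0,0],[1,0,0,0,0,0,0],[1,0,0,-0.005,0,0,0],[1,0,0,-0.01,0,0,0],[1,0,0,-0.02,0,0,0],[1,0,0,-0.03,0,0,0],[1,0,0,-0.015,0,0,0],[1,0,0,0,0,0,0]]'; python3 -c "
from h import *
go(.446,-.330,.2,81.8)"
```

```text
t: 8.7
tool_pos: [0.5816, -0.1411, 0.2105]
tool_rot: [3.131, -0.226, 0.011]
contact_force: [0.4, 0.2, -0.4]
opening: 0.0855
t 8.7 shift mm [-107.1  206.4   10.1] psi -8.2 turn z -90.0 tool z [ 0.007 -0.003 -1.   ] F [ 0.4  0.2 -0.4] open 0.0855
```

```bash
python3 -m creep '[[1,-0.01,0.02,0,0,0,0],[1,-0.02,0.04,0,0,0,0],[1,-0.02,0.04,0,0,0,0],[1,-0.02,0.04,0,0,0,0],[1,-0.02,0.04,0,0,0,0],[1,-0.017,0.026,0,0,0,0],[1,0,0,0,0,0,-8.2],[1,0,0,0,0,0,-8.2],[1,0,0,0,0,0,-8.2],[1,0,0,0,0,0,-8.2],[1,0,0,0,0,0,-8.2],[1,0,0,0,0,0,-8.2],[1,0,0,0,0,0,-8.2],[1,0,0,0,0,0,-8.2],[1,0,0,0,0,0,-8.2],[1,0,0,0,0,0,-8.2],[1,0,0,0,0,0,-8]]'
python3 - <<'E'
from h import *
S=get_image("side")[:,:,::-1].copy();T=get_image("top")[:,:,::-1].copy()
p=[.5797,-.14,-.1437]
for n,I in(("side",S),("top",T)):
    for q in proj(n,traypts(p)): cv2.circle(I,tuple(int(v*16) for v in q),16,(0,0,255),-1,shift=4)
a=cv2.resize(S[110:230,235:385],None,fx=4,fy=4);b=cv2.resize(T[145:265,265:415],None,fx=4,fy=4)
cv2.imwrite("pics/c5.png",cv2.resize(cv2.hconcat([a,b]),(800,320)))
S=cv2.imread("pics/side0.png");T=cv2.imread("pics/top0.png")
for nm,ua,ub in(("R",(348.8,144),(399.5,238.4)),("L",(291.6,225.3),(261.6,233.6))):
  for n,I,u in(("side",S,ua),("top",T,ub)):
    for th in(185,200,215,230):
        try: c,s=lid(n,I,u,14,th);print(nm,n,th,c.round(1),s[2:])
        except Exception as e: print(e)
go(.446,-.330,.2,81.8)
E
```

```text
t: 10.4
tool_pos: [0.4437, -0.3284, 0.2046]
tool_rot: [-2.368, -2.061, 0.0]
contact_force: [-0.4, 0.2, 0.2]
opening: 0.0857
R side 185 [349.4 143.1] [ 28  28 337]
R side 200 [352.2 145.5] [ 24  27 244]
R side 215 [351.6 152. ] [ 17   9 124]
R side 230 [352.  152.1] [ 17   9 101]
R top 185 [399.6 238.3] [ 20  20 323]
R top 200 [399.6 238.3] [ 20  20 316]
R top 215 [399.6 238.3] [ 20  20 306]
R top 230 [399.7 238.4] [ 19  20 276]
L side 185 [294.9 222.3] [ 20  15 247]
L side 200 [295.1 222.2] [ 20  15 236]
L side 215 [295.1 222.4] [ 20  14 221]
L side 230 [295.3 222.1] [ 19  13 203]
L top 185 [261.6 233.6] [ 20  20 334]
L top 200 [261.6 233.6] [ 20  20 328]
L top 215 [261.7 233.6] [ 20  20 320]
L top 230 [261.6 233.6] [ 20  20 304]
t 10.5 shift mm [-1.2  2.5  4.7] psi 81.7 turn z -0.1 tool z [-0.002  0.002 -1.   ] F [-0.3  0.1  0.6] open 0.0854
```

View pics/c5.png

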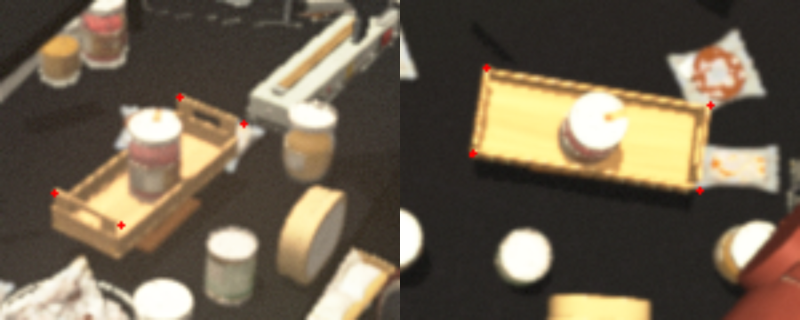

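The tray sits unchanged on its corner marks, with the wide jar upright in the middle (top lid at (597,122)). Refining the slim jars.

Run:
```python
from h import *
S=cv2.imread("pics/side0.png")
c,s=lid("side",S,(352,154),12,200);print(c,s)
print(tri([("side",c),("top",(399.6,238.3))]),tri([("top",(399.6,238.3))],.097))
print(tri([("side",(295.1,222.3)),("top",(261.6,233.6))]))
r=tri([("side",c),("top",(399.6,238.3))],.097);print(r)
T=get_image("top")[:,:,::-1];S=get_image("side")[:,:,::-1]
ub,_=lid("top",T,(377,189),14,190);ua,_=lid("side",S,(293,158),14,190);w=tri([("top",ub),("side",ua)]);print("wide",w)
a=-.1437;d=np.array(w[0][:2])-[.5797,-.14];print("in tray x,y",d@[np.cos(a),np.sin(a)],d@[-np.sin(a),np.cos(a)])
```

```text
[350.2749577  149.51607445] [  0   0  21  15 178]
(array([ 0.44692508, -0.32445584,  0.11328328]), np.float64(1.102516417307129)) (array([ 0.4461649 , -0.33050493]), np.float64(2.347633198951371e-11))
(array([0.45180115, 0.08345102, 0.09899744]), np.float64(0.21386658119200774))
(array([ 0.45002046, -0.3334155 ]), np.float64(2.6549857612882306))
wide (array([ 0.60877122, -0.29523885,  0.03371514]), np.float64(13.381703295521334))
in tray x,y 0.05100270266009707 -0.1494756163435401
```

```bash
python3 -m creep '[[1,-0.001,0.003,0.03,0,0,0],[1,0,0,0.03,0,0,0],[1,0,0,0.03,0,0,0],[1,0,0,0.02,0,0,0],[1,0,0,0.012,0,0,0],[1,0,0,0.007,0,0,0],[1,0,0,0,0,0,0],[0,0,0,0,0,0,0],[0,0,0,0,0,0,0],[0,0,0,0,0,0,0],[0,0,0,0,0,0,0],[0,0,0,0,0,0,0],[0,0,0,0,0,0,0],[0,0,0,0,0,0,0]]' 45
python3 - <<'E'
from h import *
T=get_image("top")[:,:,::-1];S=get_image("side")[:,:,::-1]
ub,s=lid("top",T,(339,190.7),14,190);ua,s2=lid("side",S,(293,157),14,190);w=tri([("top",ub),("side",ua)]);print("wide",w,s,s2)
a=-.1437;d=np.array(w[0][:2])-[.5797,-.14];print("in tray x,y",d@[np.cos(a),np.sin(a)],d@[-np.sin(a),np.cos(a)])
for s in(-1,1):print("end",s*.08,.5797-s*.08*np.sin(a),-.14+s*.08*np.cos(a))
E
```

```text
t: 12.0
tool_pos: [0.4477, -0.3313, 0.0794]
tool_rot: [2.374, 2.054, -0.0]
contact_force: [-2.6, 0.7, 6.3]
opening: 0.0617
wide (array([ 0.58081314, -0.13947485,  0.14675316]), np.float64(0.7477219011932448)) [  3   4  23  21 332] [  1   8  23  14 188]
in tray x,y 0.0010264655933502184 0.0006791506076134124
end -0.08 0.5682435239760696 -0.219175432787659
end 0.08 0.5911564760239304 -0.060824567212341016
```

```bash
python3 -m creep '[[0,0,0,-0.002,0,0,0],[0,0,0,-0.004,0,0,0],[0,0,0,-0.015,0,0,0],[0,0,0,-0.03,0,0,0],[0,0,0,-0.035,0,0,0],[0,0,0,-0.03,0,0,0],[0,0,0,-0.015,0,0,0],[0,0,0,-0.004,0,0,0],[0,0,0,0,0,0,0]]' ; python3 -c "
from h import *
go(.569,-.216,.2,81.8)"
```

```text
t: 13.0
tool_pos: [0.4469, -0.3302, 0.212]
tool_rot: [-2.375, -2.056, -0.0]
contact_force: [0.6, -0.8, -4.0]
opening: 0.0616
t 13.0 shift mm [130.5 104.5  12. ] psi 81.8 turn z -0.0 tool z [-0.  0. -1.] F [ 0.6 -0.8 -4. ] open 0.0616
```

```bash
python3 -m creep '[[0,0.008,0.007,0,0,0,0],[0,0.018,0.014,0,0,0,0],[0,0.026,0.021,0,0,0,0],[0,0.026,0.021,0,0,0,0],[0,0.026,0.021,0,0,0,0],[0,0.018,0.014,0,0,0,0],[0,0.008,0.006,0,0,0,0],[0,0,0,0,0,0,0],[0,0,0,0.02,0,0,0],[0,0,0,0.02,0,0,0],[0,0,0,0.01,0,0,0],[0,0,0,0,0,0,0],[0,0,0,0,0,0,0]]'
python3 - <<'E'
from h import *
go(.569,-.216,.2,81.8)
S=get_image("side");T=get_image("top");S=S[:,:,::-1].copy();T=T[:,:,::-1].copy()
a=cv2.resize(S[110:230,235:385],None,fx=4,fy=4);b=cv2.resize(T[145:265,265:415],None,fx=4,fy=4)
cv2.imwrite("pics/c6.png",cv2.resize(cv2.hconcat([a,b]),(800,320)))
E
```

```text
t: 14.3
tool_pos: [0.5684, -0.2172, 0.1626]
tool_rot: [2.376, 2.055, -0.0]
contact_force: [-0.0, -0.2, -3.7]
opening: 0.0614
t 14.3 shift mm [  1.2   0.4 -37.4] psi 81.7 turn z -0.1 tool z [ 0. -0. -1.] F [-0.  -0.2 -3.7] open 0.0614
```

View pics/c6.png

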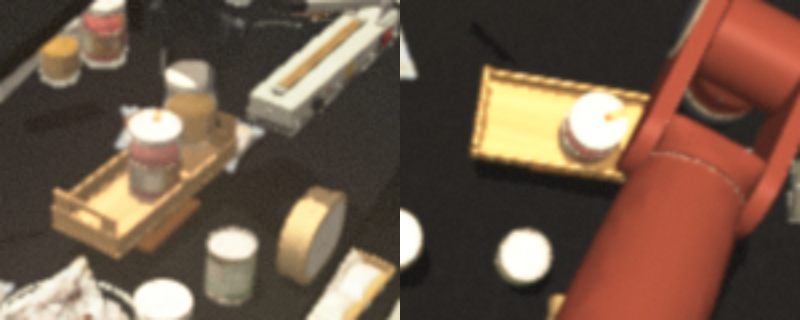

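The side view shows the slim jar hanging behind the wide jar over the tray's right end at (190,115), inside the end wall. Lowering in small steps.

```bash
python3 -m creep '[[0,0,0,0.01,0,0,0],[0,0,0,0.01,0,0,0],[0,0,0,0.006,0,0,0],[0,0,0,0.004,0,0,0],[0,0,0,0.002,0,0,0],[0,0,0,0,0,0,0],[0,0,0,0,0,0,0]]' |egrep 'pos|force'; for i in 1 2; do python3 -m creep '[[0,0,0,0.0005,0,0,0],[0,0,0,0,0,0,0]]' |egrep 'pos|force';done
```

```text
tool_pos: [0.5688, -0.2167, 0.1306]
contact_force: [0.4, 0.5, -3.7]
tool_pos: [0.5688, -0.2167, 0.1301]
contact_force: [0.3, -1.1, -4.7]
tool_pos: [0.5686, -0.2166, 0.1293]
contact_force: [0.1, 0.4, -4.6]
```

```bash
for i in 1 2 3; do python3 -m creep '[[0,0,0,0.0005,0,0,0],[0,0,0,0,0,0,0]]' |egrep 'pos|force';done
```

```text
tool_pos: [0.5685, -0.2166, 0.1287]
contact_force: [0.1, 0.0, -4.3]
tool_pos: [0.5686, -0.2167, 0.1286]
contact_force: [-0.7, -1.7, -1.7]
tool_pos: [0.5686, -0.2167, 0.1285]
contact_force: [-1.8, -0.4, 1.3]
```

```bash
python3 -m creep '[[0,0,0,-0.0005,0,0,0],[0.8,0,0,0,0,0,0],[0.9,0,0,0,0,0,0],[1,0,0,0,0,0,0],[1,0,0,0,0,0,0],[1,0,0,0,0,0,0],[1,0,0,-0.005,0,0,0],[1,0,0,-0.01,0,0,0],[1,0,0,-0.02,0,0,0],[1,0,0,-0.035,0,0,0],[1,0,0,-0.03,0,0,0],[1,0,0,0,0,0,0]]'
python3 - <<'E'
from h import *
go(.452,.0834,.22,81.8)
S=get_image("side")[:,:,::-1];ua,s=lid("side",S,(293,157),14,190);print("wide side lid",ua,"(before ~)",s);print(proj("side",[.5808,-.1395,.1468]))
E
```

```text
t: 17.3
tool_pos: [0.5714, -0.218, 0.236]
tool_rot: [2.367, 2.049, 0.007]
contact_force: [0.7, 0.3, 0.8]
opening: 0.0852
t 17.3 shift mm [ 281.3 -161.6   13.1] psi 81.8 turn z -0.0 tool z [ 0.01  -0.005 -1.   ] F [0.7 0.3 0.8] open 0.0852
wide side lid [291.05407587 157.50443906] (before ~) [  0   8  24  14 196]
[[291.89881045 157.5788303 ]]
```

```bash
python3 -m creep '[[1,0.016,-0.01,0,0,0,0],[1,0.035,-0.02,0,0,0,0],[1,0.035,-0.02,0,0,0,0],[1,0.035,-0.02,0,0,0,0],[1,0.035,-0.02,0,0,0,0],[1,0.035,-0.02,0,0,0,0],[1,0.035,-0.02,0,0,0,0],[1,0.035,-0.02,0,0,0,0],[1,0.02,-0.012,0,0,0,0],[1,0,0,0,0,0,0],[1,0,0,0,0,0,0]]'
python3 - <<'E'
from h import *
go(.452,.0834,.22,81.8)
S=get_image("side")[:,:,::-1].copy();T=get_image("top")[:,:,::-1].copy()
p=[.5797,-.14,-.1437]
for n,I in(("side",S),("top",T)):
    for q in proj(n,traypts(p)): cv2.circle(I,tuple(int(v*16) for v in q),16,(0,0,255),-1,shift=4)
a=cv2.resize(S[130:250,235:385],None,fx=4,fy=4);b=cv2.resize(T[145:265,245:395],None,fx=4,fy=4)
cv2.imwrite("pics/c7.png",cv2.resize(cv2.hconcat([a,b]),(800,320)))
E
```

```text
t: 18.45
tool_pos: [0.4482, 0.0848, 0.2276]
tool_rot: [-2.374, -2.057, 0.002]
contact_force: [0.3, 0.2, 0.2]
opening: 0.0853
t 18.4 shift mm [-0.8  4.   7.6] psi 81.8 turn z 0.0 tool z [-0.001 -0.001 -1.   ] F [0.3 0.2 0.2] open 0.0853
```

View pics/c7.png

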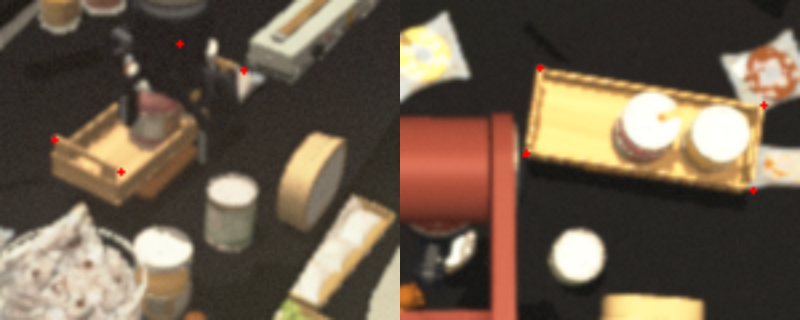

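The tray is still on its marks, with the wide jar (648,125) and the first slim jar (720,135) both upright. Descending on the left slim jar.

```bash
python3 -m creep '[[1,-0.001,0.004,0.02,0,0,0],[1,0,0,0.035,0,0,0],[1,0,0,0.035,0,0,0],[1,0,0,0.03,0,0,0],[1,0,0,0.018,0,0,0],[1,0,0,0.01,0,0,0],[1,0,0,0.004,0,0,0],[1,0,0,0,0,0,0],[0,0,0,0,0,0,0],[0,0,0,0,0,0,0],[0,0,0,0,0,0,0],[0,0,0,0,0,0,0],[0,0,0,0,0,0,0],[0,0,0,0,0,0,0],[0,0,0,0,0,0,0]]' 45;python3 -m creep '[[0,0,0,-0.002,0,0,0],[0,0,0,-0.004,0,0,0],[0,0,0,-0.015,0,0,0],[0,0,0,-0.03,0,0,0],[0,0,0,-0.035,0,0,0],[0,0,0,-0.035,0,0,0],[0,0,0,-0.025,0,0,0],[0,0,0,-0.008,0,0,0],[0,0,0,0,0,0,0]]' ; python3 -c "
from h import *
go(.591,-.064,.2,81.8)"
```

```text
t: 20.05
tool_pos: [0.4534, 0.0833, 0.0782]
tool_rot: [2.374, 2.055, 0.003]
contact_force: [-2.3, 0.7, 4.6]
opening: 0.0614
t: 20.95
tool_pos: [0.4528, 0.0832, 0.2311]
tool_rot: [2.374, 2.055, 0.002]
contact_force: [-0.3, 0.1, -3.9]
opening: 0.0609
t 20.9 shift mm [-125.9  157.8   31.4] psi 81.8 turn z -0.0 tool z [ 0.002  0.    -1.   ] F [-0.3  0.1 -3.9] open 0.0609
```

```bash
python3 -m creep '[[0,-0.007,0.009,0,0,0,0],[0,-0.015,0.019,0,0,0,0],[0,-0.02,0.025,0,0,0,0],[0,-0.02,0.025,0,0,0,0],[0,-0.02,0.025,0,0,0,0],[0,-0.02,0.025,0,0,0,0],[0,-0.015,0.019,0,0,0,0],[0,-0.009,0.011,0,0,0,0],[0,0,0,0,0,0,0],[0,0,0,0.02,0,0,0],[0,0,0,0.025,0,0,0],[0,0,0,0.02,0,0,0],[0,0,0,0.005,0,0,0],[0,0,0,0,0,0,0],[0,0,0,0,0,0,0]]'
python3 - <<'E'
from h import *
go(.591,-.064,.2,81.8)
S=get_image("side");T=get_image("top");S=S[:,:,::-1].copy();T=T[:,:,::-1].copy()
a=cv2.resize(S[110:230,235:385],None,fx=4,fy=4);b=cv2.resize(T[145:265,265:415],None,fx=4,fy=4)
cv2.imwrite("pics/c8.png",cv2.resize(cv2.hconcat([a,b]),(800,320)))
E
```

```text
t: 22.45
tool_pos: [0.5911, -0.064, 0.1614]
tool_rot: [2.374, 2.056, 0.001]
contact_force: [-0.7, -0.2, -3.3]
opening: 0.0614
t 22.4 shift mm [ -0.1  -0.  -38.6] psi 81.8 turn z -0.0 tool z [ 0.001 -0.    -1.   ] F [-0.7 -0.2 -3.3] open 0.0614
```

View pics/c8.png

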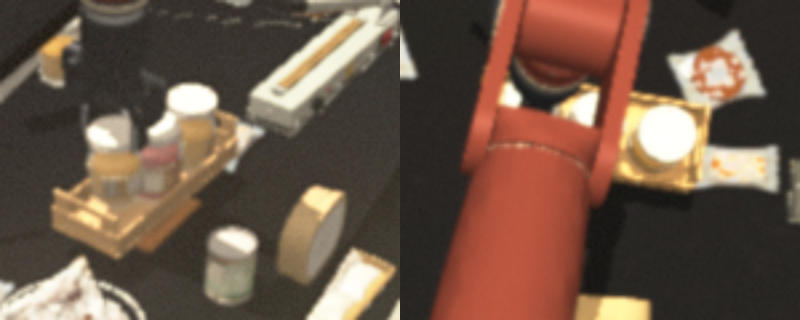

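The second slim jar hangs inside the left end of the tray (side (112,170)) and is clear of the wide jar. Lowering.

```bash
python3 -m creep '[[0,0,0,0.01,0,0,0],[0,0,0,0.01,0,0,0],[0,0,0,0.006,0,0,0],[0,0,0,0.003,0,0,0],[0,0,0,0.002,0,0,0],[0,0,0,0,0,0,0],[0,0,0,0,0,0,0]]' |egrep 'pos|force'; for i in 1 2 3; do python3 -m creep '[[0,0,0,0.0005,0,0,0],[0,0,0,0,0,0,0]]' |egrep 'pos|force';done
```

```text
tool_pos: [0.5909, -0.0642, 0.1296]
contact_force: [-0.5, 1.2, -3.6]
tool_pos: [0.5909, -0.0642, 0.1291]
contact_force: [0.2, 0.2, -3.1]
tool_pos: [0.5907, -0.0642, 0.1283]
contact_force: [0.5, -0.4, -2.6]
tool_pos: [0.5906, -0.0642, 0.1277]
contact_force: [-0.3, 1.0, -2.1]
```

```bash
for i in 1 2; do python3 -m creep '[[0,0,0,0.0005,0,0,0],[0,0,0,0,0,0,0]]' |egrep 'pos|force';done
```

```text
tool_pos: [0.5908, -0.0642, 0.1275]
contact_force: [-1.1, -0.1, -2.1]
tool_pos: [0.5908, -0.0642, 0.1274]
contact_force: [-1.7, -0.1, 1.6]
```

Contact made. Releasing and retreating.

```bash
python3 -m creep '[[0,0,0,-0.0005,0,0,0],[0.8,0,0,0,0,0,0],[0.9,0,0,0,0,0,0],[1,0,0,0,0,0,0],[1,0,0,0,0,0,0],[1,0,0,0,0,0,0],[1,0,0,-0.005,0,0,0],[1,0,0,-0.01,0,0,0],[1,0,0,-0.02,0,0,0],[1,0,0,-0.035,0,0,0],[1,0,0,-0.035,0,0,0],[1,0.03,-0.04,0,0,0,0],[1,0.03,-0.04,0,0,0,0],[1,0.03,-0.04,0,0,0,0],[1,0.03,-0.04,0,0,0,0],[1,0.03,-0.04,0,0,0,0],[1,0.03,0,0,0,0,0],[1,0,0,0,0,0,0],[1,0,0,0,0,0,0]]'
python3 - <<'E'
from h import *
S=get_image("side")[:,:,::-1].copy();T=get_image("top")[:,:,::-1].copy()
a=-.1437;p=[.5797,-.14,a]
for k,x,y,h in(("wide",.5808,-.1395,.148),("s1",.5686,-.2167,.146),("s2",.5908,-.0642,.146)):
    ub,_=lid("top",T,proj("top",[x,y,h])[0],13,190);q=tri([("top",ub)],h)[0];d=q-p[:2]
    print(k,q.round(4),"tray x,y mm",(1e3*d@[np.cos(a),np.sin(a)]).round(1),(1e3*d@[-np.sin(a),np.cos(a)]).round(1))
for n,I in(("side",S),("top",T)):
    for q in proj(n,traypts(p)): cv2.circle(I,tuple(int(v*16) for v in q),16,(0,0,255),-1,shift=4)
A=cv2.resize(S[110:230,235:385],None,fx=4,fy=4);B=cv2.resize(T[145:265,265:415],None,fx=4,fy=4)
cv2.imwrite("pics/c9.png",cv2.resize(cv2.hconcat([A,B]),(800,320)))
E
```

```text
t: 26.15
tool_pos: [0.4187, 0.1429, 0.2333]
tool_rot: [2.373, 2.057, 0.002]
contact_force: [0.6, -0.5, 0.5]
opening: 0.0855
wide [ 0.5786 -0.1399] tray x,y mm -1.1 -0.0
s1 [ 0.5671 -0.2162] tray x,y mm -1.5 -77.2
s2 [ 0.5888 -0.0641] tray x,y mm -1.9 76.4
```

View pics/c9.png

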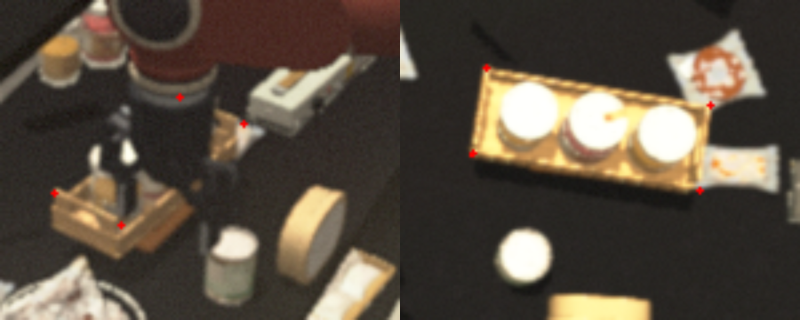

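The top view shows the three lids in one row, at (528,115), (597,125) and (667,135), inside a level tray on its marks. The tin is unmoved at (525,257). Handing in.

```bash
python3 -c "
from station import finish_job
print(finish_job())"
```

```text
the job is handed in; nothing more can be done
None
```

I loaded the tray and handed the job in at about 26 s of the 64 s allowed; no verdict is reported. I set down the wide jar first, then one slim jar at each end, each lowered until the wrist force showed contact and then released.

**Last checks (top camera):**
- The wide jar is within about 1 mm of the tray middle. The slim jars are at −77 mm and +76 mm along the tray, all within 2 mm of its centre line.
- The tray's corners were on their starting marks within about 2 px, and it looked level. The tin had not visibly moved, the gripper was clear, and I saw no change in the ring cake and bar pack nearest the tray.

**What was off or unchecked:**
- One early move row was typed in millimetres instead of metres. The 50 mm step limit held it, with no effect on the scene.
- The side camera's reading of the two slim jars was spoiled by background at first. I used the top camera for the right-hand one; a later side reading of the left one agreed with it.
- In the last picture the arm hid much of the tray from the side camera, so the final positions rest on the top view.
- I did not check the stamp, the other bar or the other ring cake at the end; the arm did not work close to them, except that the stamp stood near the left slim jar.

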